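# Find the loose clamp lever and flag it

## Robot

A 6-joint arm with a two-finger parallel gripper is mounted at the origin on the work surface. World frame = base frame: x ahead of the robot, y to its left, z up, the work surface at z = 0. Lengths are in m, angles in degrees, forces in N, time in s.
With the tool pointing down it reaches from about 0.4 to 0.825 m from the base axis. Payload 7 kg.
Tool frame: the origin (TCP) lies at the very end of the fingers, on their centre line; the grasp point (between the pads) lies 19 mm behind it (ctrl.grip_depth is the distance from the TCP to the grasp point, in m); z points along the fingers, y is the line along which they close (so a half turn about z gives the same grasp; the last joint's range is limited). The gripper opens to 88 mm and grips with 3 to 60 N. Pads are 19 mm wide; open, the fingers measure 130 mm over their backs; the gripper's body (78 mm by 193 mm) begins 47 mm behind the grasp point.
Start: joints at [-46.518, 20.546, 0.682, 0, -70.136, -16.507], TCP at [0.306, -0.602, 0.227] pointing down, gripper open.
Joint ranges: [-176.03, 176.03], [-82.01, 121.73], [-58.28, 71.71], [-173.87, 95.51], [-174.79, -0.11], [-173.66, 173.66]. Speed limits (degrees/s): [136.94, 136.94, 172.46, 180, 180, 180].

## Interface

Orientations are given as [roll, pitch, yaw] about the fixed x, y, z axes, in that order (R = Rz(yaw) Ry(pitch) Rx(roll)).
In Python, from plant import get_obs, eyes, ctrl, spotter gives the robot as it stands.
- The arm moves only by the shell command python3 -m crank 'ROWS'. ROWS is JSON, one flat list of numbers, 7 for each row, row after row: the turn, a rotation vector about the tool's x, y, z in rad, then the shift along the tool's x, y, z in mm, then the opening, from 0 (shut) to 1 (fully open). A call has 1 to 5 rows; each row shifts and turns the commanded pose from where the row before left it, along the tool's axes as they then stand; what a row does not reach is not made up. A row lasts 1/8 s, in which the tool goes at most 62.5 mm and 10.7 degrees, less where a joint would pass 70% of its speed; a pose out of reach is approached as far as the arm can. A call is refused whole if a number of a shift passes 62.5 or a number of a turn 0.188, either way. A call with a gripper value outside its range is refused whole. The fingers move at their own pace and stop on an object; the grip force is fixed at half the most. Time passes only in rows, so rows that do not move let the fingers close. It gives the time, the measured TCP pose, the force, the opening and the grip force at its end, in the units of the state.
- get_obs(): the state, without advancing time (a new reading comes with each control period).
- eyes.snapshot(name): name is "side" or "top" or "wrist"; returns the picture (400x640x3 uint8, blue, green, red); there is no depth.
- eyes.camera_model(name): a dict with "fx", "fy", "cx", "cy" (pixels), "extrinsics" (4x4, takes a point from camera to world coordinates). Camera axes: x right, y down, z forward; pixel columns grow to the right and rows downward; lengths in m; the calibration is good to about 2 mm. A picture is of the moment at which its call begins: read the wrist's pose just before it. camera_model takes no time and is no camera call; for the wrist camera it gives the pose at the moment of the call.
- ctrl.close_job(): hands the job in; it is judged then, once.
Trained networks look in the newest picture that a camera, given by its name, has taken for a name from the list of things; names that differ only in an ending like _2 or _b are one class to them, and where a whole thing is asked for, a point or a joint stands for the part that bears it (a point fixed in the world has none). Each returns a list of dicts, best first, with "p" (0 to 1); they miss things now and then, are a little off and sometimes report something else, mostly with a low value. They report only what shows in the picture. A call takes as long as a camera call.
- spotter.outline_of(camera, target): "region" (400x640 bool, what is visible of it) and "rect" ([left, top, width, height] in pixels, round what is visible of it).
- spotter.place_of(camera, target): "location" ([column, row] in pixels: a listed point, or the origin of a listed thing).
The state is a dict: "clock": time; "joint_pos": joint angles; "qvel": joint speeds; "tau": joint torques, N m; "tool_pos": TCP position; "orientation": TCP orientation; "force": force on the tool from outside, world axes, zero at the start; "moment": the same for the moment, N m; "opening": finger opening in m; "gripper_force": force on a finger pad.
Only numpy, scipy, OpenCV 4.12 (cv2) and the standard library are available. Lean on these libraries where they do the work, as an engineer would, in place of code of your own. Each camera call takes 0.05 s, during which the arm holds its last target. There are 200 camera calls.

## Task

One of the three alike clamp levers on the display service bed is loose and the other two are fast: try them by pushing sideways near the lever's end with the closed fingers, feeling how hard it resists, and never press on any of the levers with more than about 12 N, so that the fast ones are not forced. Swing the loose lever a good 12 mm aside at its end to prove that it turns, and leave it so. Then stand the white marker upright in the cup behind that loose clamp, let go, and leave the tools and the cover lying around the bed alone.

Things in the scene. Friction and masses are not known exactly. Their poses are not given: they have to be found in the camera images.
- pivot_a (a point): point on clamp A's upright axis at mid-height of its lever (56 mm above the bench), inside a black hub 26 mm across, 12 mm higher at most; x axis towards the cup. Pushed at its end point a fast lever holds to 30 N; the loose one starts to turn at 3 to 5 N, turns on at that same force (up to 34 degrees either way) and stays where left
- end_a (a point): pushing point of clamp A's lever, mid-bar, 65 mm from the axis, 56 mm above the bench. Black straight level bar, 14 mm wide and high, reaching 15 mm farther, roughly towards the robot, away from the cup. Free: 33 mm below, 55 mm or more beside. Pushed here it first flexes, about 3 N per mm, and springs back when let go
- cup_a (a point): centre of the inner floor of clamp A's round marker cup, 62 mm from the clamp's axis on the side away from the lever, 20 mm above the bench; inside 44 mm across, rim 5 mm above this floor
- pivot_b (a point): point on clamp B's upright axis at mid-height of its lever (56 mm above the bench), inside a black hub 26 mm across, 12 mm higher at most; x axis towards the cup. Pushed at its end point a fast lever holds to 30 N; the loose one starts to turn at 3 to 5 N, turns on at that same force (up to 34 degrees either way) and stays where left
- end_b (a point): pushing point of clamp B's lever, mid-bar, 65 mm from the axis, 56 mm above the bench. Black straight level bar, 14 mm wide and high, reaching 15 mm farther, roughly towards the robot, away from the cup. Free: 33 mm below, 55 mm or more beside. Pushed here it first flexes, about 3 N per mm, and springs back when let go
- cup_b (a point): centre of the inner floor of clamp B's round marker cup, 62 mm from the clamp's axis on the side away from the lever, 20 mm above the bench; inside 44 mm across, rim 5 mm above this floor
- pivot_c (a point): point on clamp C's upright axis at mid-height of its lever (56 mm above the bench), inside a black hub 26 mm across, 12 mm higher at most; x axis towards the cup. Pushed at its end point a fast lever holds to 30 N; the loose one starts to turn at 3 to 5 N, turns on at that same force (up to 34 degrees either way) and stays where left
- end_c (a point): pushing point of clamp C's lever, mid-bar, 65 mm from the axis, 56 mm above the bench. Black straight level bar, 14 mm wide and high, reaching 15 mm farther, roughly towards the robot, away from the cup. Free: 33 mm below, 55 mm or more beside. Pushed here it first flexes, about 3 N per mm, and springs back when let go
- cup_c (a point): centre of the inner floor of clamp C's round marker cup, 62 mm from the clamp's axis on the side away from the lever, 20 mm above the bench; inside 44 mm across, rim 5 mm above this floor
- marker_mid (a point): centre, half-way up, of the one white marker: a pawn 48 mm tall, round foot 28 mm across and 7 mm high, stem 16 mm across above 10 mm, 40 g; it starts upright on the bench to the right of the bed
- marker_foot (a point): centre of the underside of the marker's foot; z axis up along the stem
- bed: fixed low service bed the clamps stand on, 250 x 370 mm, top 16 mm above the bench; origin under its centre, x axis pointing away from the robot, y along the row of clamps (about 115 mm apart)
- pliers: bystander: blue-handled pliers lying flat, 155 x 56 mm, 12 mm high, left of the bed; origin at the joint of the jaws, underside
- screwdriver: bystander: red-handled screwdriver lying left of the pliers, along its x axis; origin on its underside
- cover: bystander: flat metal cover, 60 x 80 x 9 mm, lying right of the bed beyond the marker; origin under its centre

How it is judged (in metres and radians):
On the way, in this order (a step that is already met when the one before it is completed fails the run):
1. a lever (only the loose one gives way within the allowed force) has been swung aside by more than 8 mm at its end (distance of any of end_a, end_b, end_c from where it was at the start of the episode above 0.008 m), for 0.4 s.
2. the marker stands upright in the cup of the clamp whose lever was swung aside (angle between marker_foot's own z axis and vertical below 0.1 rad and ((distance of end_a from where it was at the start of the episode above 0.008 m and horizontal distance between marker_foot and cup_a below 0.01 m and z of marker_foot in the frame of cup_a below 0.003 m) or (distance of end_b from where it was at the start of the episode above 0.008 m and horizontal distance between marker_foot and cup_b below 0.01 m and z of marker_foot in the frame of cup_b below 0.003 m) or (distance of end_c from where it was at the start of the episode above 0.008 m and horizontal distance between marker_foot and cup_c below 0.01 m and z of marker_foot in the frame of cup_c below 0.003 m))), for 0.2 s.
At the end, for the whole second after the job is handed in: The marker stands upright (within 0.1 rad) and still on the floor of the loose clamp's cup (foot within 10 mm of its centre, under 3 mm above its floor), the loose lever's end is more than 8 mm from where it started, and the ends of the other two levers are within 4 mm of where they started (angle between marker_foot's own z axis and vertical below 0.1 rad and linear speed of marker below 0.01 m/s and ((distance of end_a from where it was at the start of the episode above 0.008 m and horizontal distance between marker_foot and cup_a below 0.01 m and z of marker_foot in the frame of cup_a below 0.003 m and distance of each of end_b, end_c from where it was at the start of the episode below 0.004 m) or (distance of end_b from where it was at the start of the episode above 0.008 m and horizontal distance between marker_foot and cup_b below 0.01 m and z of marker_foot in the frame of cup_b below 0.003 m and distance of each of end_a, end_c from where it was at the start of the episode below 0.004 m) or (distance of end_c from where it was at the start of the episode above 0.008 m and horizontal distance between marker_foot and cup_c below 0.01 m and z of marker_foot in the frame of cup_c below 0.003 m and distance of each of end_a, end_b from where it was at the start of the episode below 0.004 m))); the robot touches nothing.
It fails at once if a lever or its hub is pressed with more than 15 N (contact force between anything else and hub_a above 15 N or contact force between anything else and hub_b above 15 N or contact force between anything else and hub_c above 15 N).
It fails at once if pliers, screwdriver or cover moved more than 20 mm (distance of any of pliers, screwdriver, cover from where it was at the start of the episode above 0.02 m).
It also fails if it takes over 72 s, if anything falls off the work surface, if the arm or the gripper's body presses on something with over 40 N, if the wrist force passes 120 N, or if a joint passes its speed limit or range.

## Working session

There is one attempt and no reset: what is moved stays moved. The work goes in short steps, Python scripts to look and compute and a shell command to move; the robot and the scene stay as the last step left them, time stands still between calls to the robot, and variables do not carry over. Pictures are saved under pics/ and viewed, at most 10 in all, crops included, and the job is handed in when it is done.

```bash
mkdir -p pics
cat > h.py <<'E'
import numpy as np, cv2
from plant import get_obs, eyes, ctrl, spotter
from scipy.spatial.transform import Rotation as R
def ray(cam,px,z):
    m=eyes.camera_model(cam);E=np.array(m["extrinsics"])
    d=E[:3,:3]@np.array([(px[0]-m["cx"])/m["fx"],(px[1]-m["cy"])/m["fy"],1])
    o=E[:3,3];return o+d*(z-o[2])/d[2]
def st():
    o=get_obs();print({k:np.round(o[k],4).tolist() for k in("clock","tool_pos","orientation","force","opening","gripper_force")});return o
E
python3 - <<'E'
from h import *
o=st()
Z=dict(pivot_a=.056,end_a=.056,cup_a=.02,marker_mid=.024,marker_foot=0,bed=0,pliers=0,cover=0,screwdriver=0)
for c in("top","side"):
    im=eyes.snapshot(c);cv2.imwrite(f"pics/{c}0.png",im)
    for n in Z:
        for r in spotter.place_of(c,n)[:4]:
            print(c,n,round(r["p"],2),np.round(r["location"]),np.round(ray(c,r["location"],Z[n]),4))
print(R.from_euler("xyz",o["orientation"],degrees=True).as_matrix().round(3))
E
```

```text
{'clock': 0.0, 'tool_pos': [0.3059, -0.6011, 0.2256], 'orientation': [179.9057, -0.0069, -153.0335], 'force': [0.4109, -0.5121, 0.0259], 'opening': 0.0878, 'gripper_force': 0.0}
top pivot_a 0.8 [352. 204.] [ 0.5706 -0.0215  0.056 ]
top pivot_a 0.72 [311. 201.] [0.5784 0.0916 0.056 ]
top pivot_a 0.65 [459. 181.] [ 0.6305 -0.3147  0.056 ]
top pivot_a 0.63 [393. 202.] [ 0.574  -0.1322  0.056 ]
top end_a 0.59 [308. 223.] [0.5185 0.0999 0.056 ]
top end_a 0.58 [348. 226.] [ 0.5102 -0.009   0.056 ]
top end_a 0.52 [392. 230.] [ 0.4975 -0.1274  0.056 ]
top cup_a 0.93 [395. 190.] [ 0.6104 -0.144   0.02  ]
top cup_a 0.73 [460. 180.] [ 0.638  -0.3295  0.02  ]
top cup_a 0.69 [309. 180.] [0.6411 0.0979 0.02  ]
top cup_a 0.68 [351. 180.] [ 0.6409 -0.0192  0.02  ]
top marker_mid 0.66 [468. 224.] [ 0.5137 -0.3453  0.024 ]
top marker_foot 0.57 [465. 225.] [ 0.5099 -0.3452  0.    ]
top bed 0.65 [352. 201.] [ 0.5808 -0.0235  0.    ]
top bed 0.59 [351. 203.] [ 0.5765 -0.0212  0.    ]
top pliers 0.58 [220. 218.] [0.5361 0.355  0.    ]
top pliers 0.24 [180. 212.] [0.556  0.4695 0.    ]
top cover 0.73 [459.
[... 272 characters left out ...]
8. 222.] [0.5241 0.1008 0.056 ]
side end_a 0.57 [343. 206.] [ 0.5096 -0.0036  0.056 ]
side end_a 0.42 [368. 189.] [ 0.4984 -0.1244  0.056 ]
side cup_a 0.84 [341. 182.] [ 0.6137 -0.1276  0.02  ]
side cup_a 0.73 [292. 209.] [0.6527 0.0824 0.02  ]
side cup_a 0.69 [316. 195.] [ 0.6409 -0.0211  0.02  ]
side marker_foot 0.63 [398. 167.] [ 0.5165 -0.3545  0.    ]
side bed 0.89 [330. 207.] [ 0.5777 -0.0198 -0.    ]
side bed 0.41 [371. 192.] [ 0.5135 -0.1718  0.    ]
side cover 0.61 [368. 162.] [ 0.6227 -0.308   0.    ]
side cover 0.33 [332. 194.] [ 0.6124 -0.0766 -0.    ]
side screwdriver 0.82 [214. 310.] [0.5622 0.4886 0.    ]
[[-0.891 -0.453 -0.001]
 [-0.453  0.891  0.001]
 [ 0.     0.002 -1.   ]]
```

View pics/top0.png

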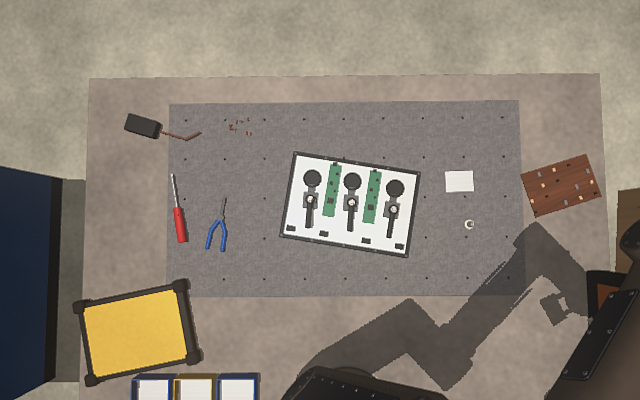

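View pics/side0.png

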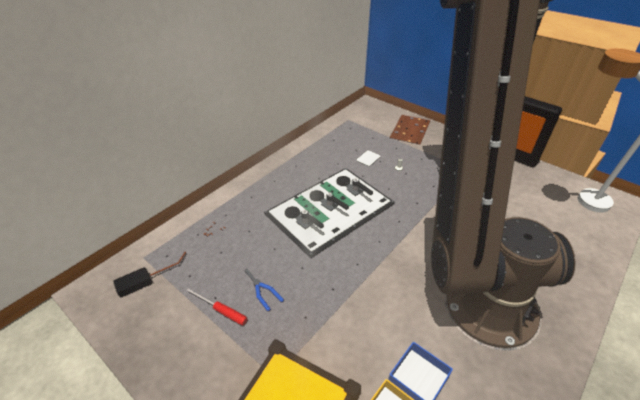

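Top view: cups are at about (312,178), (352,181) and (395,188), with the levers pointing down the picture. The marker is at (469,224), the cover at (459,181). I'll turn the tool square to the bed, shut the fingers and move over for close views.

```bash
python3 -m crank '[0,0,0.148,0,0,0,0, 0,0,0.148,0,0,0,0, 0,0,0.148,0,0,0,0, 0,0,0.148,0,0,0,0, 0,0,0,-30,50,0,0]'; python3 -m crank '[0,0,0,-30,50,0,0, 0,0,0,-30,50,0,0, 0,0,0,-20,55,0,0, 0,0,0,0,55,0,0, 0,0,0,0,0,0,0]'
python3 - <<'E'
from h import *
o=st();print(np.round(eyes.camera_model("wrist")["extrinsics"],3), eyes.camera_model("wrist")["fx"])
im=eyes.snapshot("wrist");cv2.imwrite("pics/w1.png",im)
Z=dict(marker_mid=.024,marker_foot=0,cover=0,pivot_a=.056,end_a=.056,cup_a=.02)
for n in Z:
    for r in spotter.place_of("wrist",n)[:4]: print(n,round(r["p"],2),np.round(r["location"]),np.round(ray("wrist",r["location"],Z[n]),4))
E
```

```text
clock: 1.62
tool_pos: [0.3406, -0.5569, 0.2258]
orientation: [180.0, -0.1, 172.7]
force: [1.4, 0.7, -1.2]
opening: 0.0433
gripper_force: 0.0
clock: 2.25
tool_pos: [0.4476, -0.3537, 0.2272]
orientation: [180.0, 0.1, 173.3]
force: [-0.9, -0.1, 0.3]
opening: 0.0004
gripper_force: 0.0
{'clock': 2.25, 'tool_pos': [0.4476, -0.3537, 0.2272], 'orientation': [179.9872, 0.0601, 173.2921], 'force': [-0.9416, -0.1195, 0.2914], 'opening': 0.0004, 'gripper_force': 0.0}
[[ 0.117  0.958  0.262  0.378]
 [ 0.993 -0.113 -0.031 -0.345]
 [ 0.     0.263 -0.965  0.386]
 [ 0.     0.     0.     1.   ]] 353.86712553265426
marker_mid 0.8 [330. 234.] [ 0.51   -0.3558  0.024 ]
cover 0.23 [568. 199.] [ 0.5097 -0.0875  0.    ]
pivot_a 0.68 [552. 254.] [ 0.5461 -0.1383  0.056 ]
end_a 0.9 [573. 202.] [ 0.4936 -0.1209  0.056 ]
cup_a 0.69 [520. 296.] [ 0.6122 -0.1499  0.02  ]
```

View pics/w1.png

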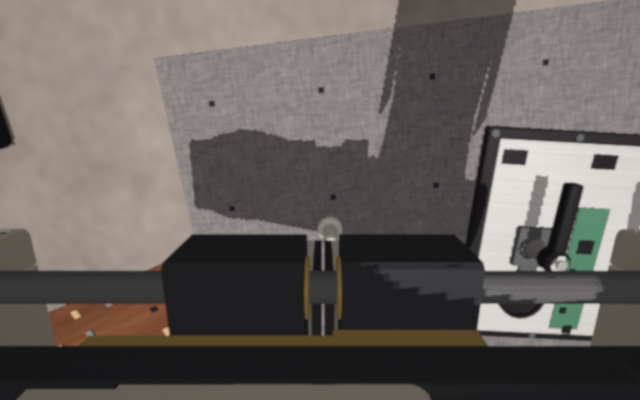

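The marker is at (330,232), just at the fingertips' edge, and the right-hand lever runs from (575,185) to (558,265). I'll move over the bed next.

```bash
python3 -m crank '[0,0,0,-10,59,0,0, 0,0,0,-10,59,0,0, 0,0,0,-10,59,0,0, 0,0,0,-10,59,0,0, 0,0,0,-10,59,0,0]'; python3 -m crank '[0,0,0,-10,59,0,0, 0,0,0,0,0,0,0]'
python3 - <<'E'
from h import *
o=st()
im=eyes.snapshot("wrist");cv2.imwrite("pics/w2.png",im)
Z=dict(pivot_a=.056,end_a=.056,cup_a=.02)
for n in Z:
    for r in spotter.place_of("wrist",n)[:5]: print(n,round(r["p"],2),np.round(r["location"]),np.round(ray("wrist",r["location"],Z[n]),4))
E
```

```text
clock: 3.22
tool_pos: [0.5325, -0.0689, 0.2267]
orientation: [-180.0, 0.0, 173.0]
force: [1.7, -0.2, -0.6]
opening: 0.0004
gripper_force: 0.0
clock: 3.48
tool_pos: [0.5503, -0.01, 0.2261]
orientation: [-180.0, -0.0, 173.2]
force: [0.7, 0.0, -0.3]
opening: 0.0002
gripper_force: 0.0
{'clock': 3.475, 'tool_pos': [0.5503, -0.01, 0.2261], 'orientation': [-179.9986, -0.0119, 173.2267], 'force': [0.7209, 0.0011, -0.3106], 'opening': 0.0002, 'gripper_force': 0.0}
pivot_a 0.93 [193. 197.] [ 0.5467 -0.1373  0.056 ]
pivot_a 0.82 [436. 206.] [0.584  0.0931 0.056 ]
pivot_a 0.63 [317. 210.] [ 0.5736 -0.0212  0.056 ]
end_a 0.96 [317. 140.] [ 0.5073 -0.0135  0.056 ]
end_a 0.9 [195. 136.] [ 0.4897 -0.1234  0.056 ]
end_a 0.68 [439. 136.] [0.5174 0.0983 0.056 ]
cup_a 0.82 [322. 254.] [ 0.6351 -0.0246  0.02  ]
cup_a 0.65 [207. 248.] [ 0.6125 -0.15    0.02  ]
cup_a 0.61 [  9. 177.] [ 0.5084 -0.3396  0.02  ]
```

View pics/w2.png

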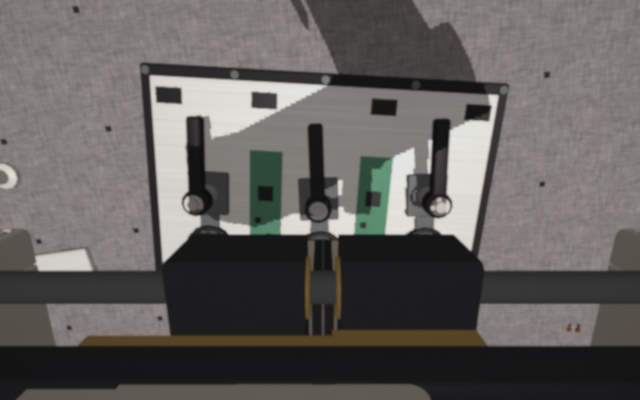

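All three levers are in view: ends at about (195,136), (317,140) and (439,136), hubs at (195,200), (317,208) and (437,204). Each bar lies square to the tool's y axis. I'll go down between the right and middle levers.

```bash
python3 -m crank '[0,0,0,21,-32,0,0, 0,0,0,21,-32,0,0, 0,0,0,0,0,60,0, 0,0,0,0,0,60,0, 0,0,0,0,0,40,0]'; python3 -m crank '[0,0,0,0,0,28,0, 0,0,0,0,0,0,0, 0,0,0,0,0,0,0]'
```

```text
clock: 4.3
tool_pos: [0.4982, -0.0729, 0.0646]
orientation: [-180.0, -0.1, 172.9]
force: [1.0, -0.3, 1.1]
opening: 0.0006
gripper_force: 0.0
clock: 4.68
tool_pos: [0.5004, -0.0718, 0.0397]
orientation: [180.0, 0.1, 173.0]
force: [0.6, -0.6, 0.6]
opening: 0.0006
gripper_force: 0.0
```

```bash
python3 -m crank '[0,0,0,0,11,0,0, 0,0,0,0,10,0,0, 0,0,0,0,0,0,0, 0,0,0,0,0,0,0]'; for i in 1; do python3 -m crank '[0,0,0,0,1,0,0, 0,0,0,0,1,0,0, 0,0,0,0,0,0,0]'; done;  python3 -m crank '[0,0,0,0,1,0,0, 0,0,0,0,1,0,0, 0,0,0,0,0,0,0]'
```

```text
clock: 5.18
tool_pos: [0.5023, -0.0499, 0.0387]
orientation: [180.0, 0.0, 173.1]
force: [-0.3, 0.9, 0.4]
opening: 0.0005
gripper_force: 0.0
clock: 5.55
tool_pos: [0.5025, -0.0483, 0.0385]
orientation: [-180.0, -0.0, 173.1]
force: [-0.2, -0.1, 0.5]
opening: 0.0005
gripper_force: 0.0
clock: 5.92
tool_pos: [0.5027, -0.0462, 0.0385]
orientation: [180.0, -0.0, 173.1]
force: [0.9, 0.1, 1.0]
opening: 0.0001
gripper_force: 0.0
```

```bash
python3 -m crank '[0,0,0,0,1,0,0, 0,0,0,0,1,0,0, 0,0,0,0,0,0,0]'|grep -E "tool|force: \["; python3 -m crank '[0,0,0,0,2,0,0, 0,0,0,0,0,0,0]'|grep -E "tool|force: \["
```

```text
tool_pos: [0.503, -0.0442, 0.0386]
force: [0.0, -0.4, 0.2]
tool_pos: [0.5033, -0.0422, 0.0386]
force: [0.2, 0.4, 0.1]
```

```bash
python3 -m crank '[0,0,0,0,1,0,0, 0,0,0,0,0,0,0]'|grep -E "tool|force: \["; python3 -m crank '[0,0,0,0,1,0,0, 0,0,0,0,0,0,0]'|grep -E "tool|force: \["
```

```text
tool_pos: [0.5033, -0.0412, 0.0386]
force: [0.1, -0.8, 0.8]
tool_pos: [0.5035, -0.0403, 0.0385]
force: [-0.1, 0.3, -0.0]
```

```bash
python3 -m crank '[0,0,0,0,1,0,0, 0,0,0,0,1,0,0, 0,0,0,0,0,0,0]'|grep -E "tool|force: \["
```

```text
tool_pos: [0.5037, -0.0382, 0.0386]
force: [0.7, -0.2, 0.8]
```

Run:
```python
from h import *
im=eyes.snapshot("wrist");cv2.imwrite("pics/w3.png",im)
for r in spotter.place_of("wrist","end_a"): print(round(r["p"],2),np.round(r["location"]),np.round(ray("wrist",r["location"],.056),4))
```

```text
0.61 [132. 266.] [ 0.49   -0.1196  0.056 ]
```

View pics/w3.png

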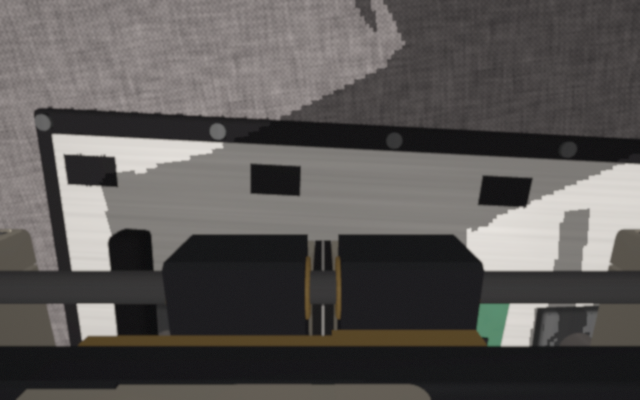

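The view shows the right lever's end at (132,240), well clear. The middle lever is hidden behind the gripper, and the fingertips look slimmer than I assumed. I'll keep stepping.

```bash
for i in 1; do python3 -m crank '[0,0,0,0,1,0,0, 0,0,0,0,1,0,0, 0,0,0,0,0,0,0]'|grep -E "tool|force: \["; done;  python3 -m crank '[0,0,0,0,1,0,0, 0,0,0,0,0,0,0]'|grep -E "tool|force: \["; python3 -m crank '[0,0,0,0,1,0,0, 0,0,0,0,0,0,0]'|grep -E "tool|force: \["
```

```text
tool_pos: [0.504, -0.0362, 0.0386]
force: [0.7, -0.7, -0.0]
tool_pos: [0.504, -0.0353, 0.0386]
force: [1.2, 0.4, 0.2]
tool_pos: [0.504, -0.0344, 0.0385]
force: [0.2, -1.0, -0.3]
```

```bash
python3 -m crank '[0,0,0,0,1,0,0, 0,0,0,0,0,0,0]'|grep -E "tool|force: \[";  python3 -m crank '[0,0,0,0,1,0,0, 0,0,0,0,0,0,0]'|grep -E "tool|force: \["
```

```text
tool_pos: [0.5041, -0.0336, 0.0385]
force: [0.6, -2.6, -1.0]
tool_pos: [0.5041, -0.0325, 0.0385]
force: [0.1, -4.1, 0.8]
```

```bash
python3 -m crank '[0,0,0,0,1,0,0, 0,0,0,0,0,0,0]'|grep -E "tool|force: \["
```

```text
tool_pos: [0.5042, -0.0314, 0.0384]
force: [-2.1, -3.2, -0.8]
```

```bash
python3 -m crank '[0,0,0,0,1,0,0, 0,0,0,0,0,0,0]'|grep -E "tool|force: \["
```

```text
tool_pos: [0.5043, -0.0304, 0.0384]
force: [-2.8, -2.9, 0.2]
```

The force holds at about 4 N, so this lever looks loose. I'll keep pushing.

```bash
python3 -m crank '[0,0,0,0,1,0,0, 0,0,0,0,0,0,0]'|grep -E "tool|force: \["; python3 -m crank '[0,0,0,0,1,0,0, 0,0,0,0,0,0,0]'|grep -E "tool|force: \["
```

```text
tool_pos: [0.5044, -0.0294, 0.0384]
force: [-3.1, -3.8, 0.9]
tool_pos: [0.5045, -0.0284, 0.0384]
force: [-4.2, -4.0, 0.4]
```

```bash
python3 -m crank '[0,0,0,0,1,0,0, 0,0,0,0,1,0,0, 0,0,0,0,0,0,0]'|grep -E "tool|force: \["; python3 -m crank '[0,0,0,0,1,0,0, 0,0,0,0,1,0,0, 0,0,0,0,0,0,0]'|grep -E "tool|force: \["
```

```text
tool_pos: [0.5047, -0.0264, 0.0384]
force: [-5.0, -3.7, 1.4]
tool_pos: [0.5049, -0.0244, 0.0384]
force: [-3.8, -3.0, 1.2]
```

```bash
python3 -m crank '[0,0,0,0.3,1,0,0, 0,0,0,0.3,1,0,0, 0,0,0,0,0,0,0]'|grep -E "tool|force: \["; python3 -m crank '[0,0,0,0.3,1,0,0, 0,0,0,0.3,1,0,0, 0,0,0,0,0,0,0]'|grep -E "tool|force: \["
```

```text
tool_pos: [0.5052, -0.0222, 0.0386]
force: [-1.5, -3.2, 0.0]
tool_pos: [0.5053, -0.0201, 0.0387]
force: [0.4, -3.5, -2.4]
```

```bash
python3 -m crank '[0,0,0,0.3,1,0,0, 0,0,0,0.3,1,0,0, 0,0,0,0,0,0,0]'|grep -E "tool|force: \["; python3 -m crank '[0,0,0,0.3,1,0,0, 0,0,0,0.3,1,0,0, 0,0,0,0,0,0,0]'|grep -E "tool|force: \["
```

```text
tool_pos: [0.5047, -0.0181, 0.0388]
force: [1.7, -4.1, -0.5]
tool_pos: [0.5042, -0.016, 0.0387]
force: [0.5, -4.5, 0.6]
```

Loose lever confirmed: it moved about 17 mm at a steady 4 N. I'll back off, go up and check.

```bash
python3 -m crank '[0,0,0,0,-15,0,0, 0,0,0,0,-15,0,0, 0,0,0,0,0,-60,0, 0,0,0,-30,0,-50,0, 0,0,0,-45,0,-40,0]'; python3 -m crank '[0,0,0,-45,12,-30,1, 0,0,0,0,12,-10,1, 0,0,0,0,0,0,1]'
python3 - <<'E'
from h import *
o=st()
im=eyes.snapshot("wrist");cv2.imwrite("pics/w4.png",im)
for n,z in dict(pivot_a=.056,end_a=.056,cup_a=.02).items():
    for r in spotter.place_of("wrist",n)[:5]: print(n,round(r["p"],2),np.round(r["location"]),np.round(ray("wrist",r["location"],z),4))
E
```

```text
clock: 12.78
tool_pos: [0.5751, -0.056, 0.1916]
orientation: [179.9, 0.1, 173.1]
force: [1.6, 0.2, -0.5]
opening: 0.0003
gripper_force: 0.0
clock: 13.15
tool_pos: [0.6221, -0.0367, 0.2284]
orientation: [180.0, -0.0, 173.1]
force: [-0.2, -0.2, -0.5]
opening: 0.0248
gripper_force: 0.0
{'clock': 13.15, 'tool_pos': [0.6221, -0.0367, 0.2284], 'orientation': [179.9718, -0.0158, 173.0558], 'force': [-0.1509, -0.1823, -0.45], 'opening': 0.0248, 'gripper_force': 0.0}
pivot_a 0.96 [208. 120.] [ 0.5492 -0.1335  0.056 ]
pivot_a 0.65 [466. 124.] [0.5817 0.0994 0.056 ]
pivot_a 0.62 [338. 131.] [ 0.5734 -0.0173  0.056 ]
end_a 0.95 [356.  56.] [0.5114 0.0061 0.056 ]
end_a 0.68 [469.  48.] [0.5172 0.1029 0.056 ]
end_a 0.67 [209.  47.] [ 0.4892 -0.1199  0.056 ]
cup_a 0.94 [339. 189.] [ 0.6361 -0.0217  0.02  ]
cup_a 0.91 [221. 183.] [ 0.6146 -0.1439  0.02  ]
cup_a 0.69 [445. 182.] [0.6423 0.0908 0.02  ]
cup_a 0.44 [ 12. 106.] [ 0.5119 -0.3354  0.02  ]
```

View pics/w4.png

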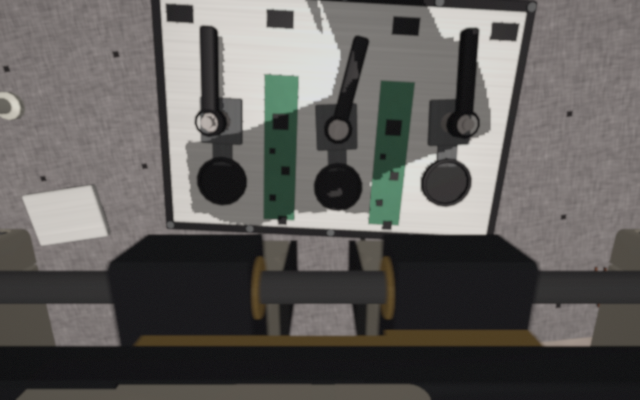

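The middle lever has clearly swung: its end is now at (356,56) and the bar is tilted. The other two are unchanged. Its cup is the dark disc at (338,187). Next is the marker.

```bash
python3 -m crank '[0,0,0,12.5,-53,0,1, 0,0,0,12.5,-53,0,1, 0,0,0,12.5,-53,0,1, 0,0,0,12.5,-53,0,1, 0,0,0,12.5,-53,0,1]'; python3 -m crank '[0,0,0,12.5,-53,0,1, 0,0,0,0,0,0,1]' >/dev/null
python3 - <<'E'
from h import *
o=st()
im=eyes.snapshot("wrist");cv2.imwrite("pics/w5.png",im)
for n,z in dict(marker_mid=.024,marker_foot=0).items():
    for r in spotter.place_of("wrist",n)[:2]: print(n,round(r["p"],2),np.round(r["location"]),np.round(ray("wrist",r["location"],z),4))
E
```

```text
clock: 13.98
tool_pos: [0.5267, -0.2936, 0.2283]
orientation: [180.0, -0.0, 173.1]
force: [1.5, -0.0, 0.1]
opening: 0.0863
gripper_force: 0.0
{'clock': 14.225, 'tool_pos': [0.507, -0.3461, 0.2279], 'orientation': [179.9978, -0.0784, 172.8145], 'force': [-0.6131, 0.4443, -0.0144], 'opening': 0.0874, 'gripper_force': 0.0}
marker_mid 0.38 [625. 196.] [ 0.5672 -0.0295  0.024 ]
marker_foot 0.75 [318. 179.] [ 0.515  -0.3489  0.    ]
marker_foot 0.5 [351. 276.] [ 0.6371 -0.3246  0.    ]
```

View pics/w5.png

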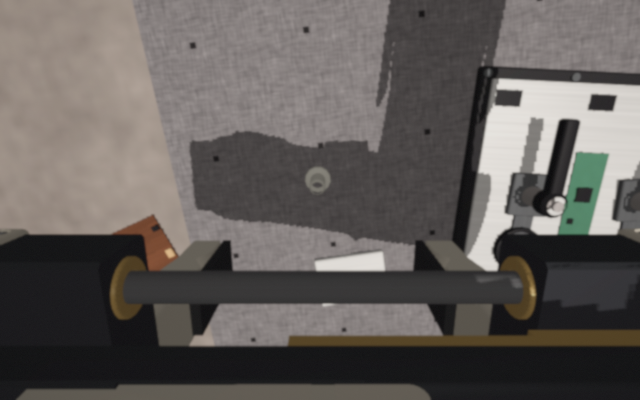

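The marker is at (318,179), centred between the open fingers. I'll descend and grasp it.

```bash
python3 -m crank '[0,0,0,-8,-2,40,1, 0,0,0,0,0,60,1, 0,0,0,0,0,60,1, 0,0,0,0,0,40,1, 0,0,0,0,0,13,1]'; python3 -m crank '[0,0,0,0,0,0,1, 0,0,0,0,0,0,1]'
```

```text
clock: 15.0
tool_pos: [0.516, -0.3444, 0.013]
orientation: [179.9, -0.3, 173.2]
force: [0.5, 0.1, 0.2]
opening: 0.0878
gripper_force: 0.0
clock: 15.25
tool_pos: [0.5187, -0.3464, 0.0176]
orientation: [-180.0, 0.2, 173.1]
force: [0.9, -0.2, 0.4]
opening: 0.0876
gripper_force: 0.0
```

```bash
python3 -m crank '[0,0,0,3.4,-3,3,1, 0,0,0,0,0,0,1, 0,0,0,0,0,0,0, 0,0,0,0,0,0,0, 0,0,0,0,0,0,0]'; python3 -m crank '[0,0,0,0,0,0,0, 0,0,0,0,0,0,0, 0,0,0,0,0,0,0, 0,0,0,0,0,0,0]'
```

```text
clock: 15.88
tool_pos: [0.5135, -0.3488, 0.0126]
orientation: [-180.0, -0.0, 173.1]
force: [-0.1, 1.0, 0.3]
opening: 0.0633
gripper_force: 0.0
clock: 16.38
tool_pos: [0.5134, -0.3488, 0.0125]
orientation: [180.0, -0.0, 173.1]
force: [-0.4, -0.2, -0.6]
opening: 0.0232
gripper_force: 0.1
```

```bash
python3 -m crank '[0,0,0,0,0,0,0, 0,0,0,0,0,0,0, 0,0,0,0,0,0,0]'; python3 -m crank '[0,0,0,0,0,-40,0, 0,0,0,0,0,-50,0, 0,0,0,0,0,-50,0, 0,0,0,0,0,0,0]'
```

```text
clock: 16.75
tool_pos: [0.5134, -0.3488, 0.0126]
orientation: [180.0, 0.0, 173.1]
force: [0.0, 0.9, -1.3]
opening: 0.015
gripper_force: 30.0
clock: 17.25
tool_pos: [0.5159, -0.3499, 0.1575]
orientation: [-179.9, 0.5, 173.1]
force: [0.0, 0.2, -0.4]
opening: 0.0154
gripper_force: 30.0
```

```bash
python3 -m crank '[0,0,0,-13.4,56.4,0,0, 0,0,0,-13.4,56.4,0,0, 0,0,0,-13.4,56.4,0,0, 0,0,0,-13.4,56.4,0,0, 0,0,0,-13.4,56.4,0,0]' >/dev/null; python3 -m crank '[0,0,0,-13.4,56.4,0,0, 0,0,0,0,0,0,0, 0,0,0,0,0,0,0]'
python3 - <<'E'
from h import *
o=st()
a=eyes.snapshot("wrist")
for n,z in dict(end_a=.056,pivot_a=.056,cup_a=.02,marker_mid=.157+.012).items():
    for r in spotter.place_of("wrist",n)[:4]: print(n,round(r["p"],2),np.round(r["location"]),np.round(ray("wrist",r["location"],z),4))
E
```

```text
clock: 18.25
tool_pos: [0.6336, -0.0223, 0.1517]
orientation: [-180.0, -0.1, 173.1]
force: [-0.6, -0.2, -0.9]
opening: 0.0152
gripper_force: 30.0
{'clock': 18.25, 'tool_pos': [0.6336, -0.0223, 0.1517], 'orientation': [-179.9786, -0.0813, 173.105], 'force': [-0.5524, -0.2165, -0.8573], 'opening': 0.0152, 'gripper_force': 29.9992}
end_a 0.73 [147.  12.] [ 0.4906 -0.1208  0.056 ]
end_a 0.72 [491.  13.] [0.5182 0.1012 0.056 ]
end_a 0.68 [343.  23.] [0.5127 0.0048 0.056 ]
pivot_a 0.89 [151. 111.] [ 0.5515 -0.1337  0.056 ]
pivot_a 0.7 [320. 124.] [ 0.5746 -0.0183  0.056 ]
pivot_a 0.68 [484. 115.] [0.5829 0.0964 0.056 ]
cup_a 0.95 [324. 199.] [ 0.6386 -0.0228  0.02  ]
cup_a 0.87 [176. 190.] [ 0.6157 -0.1454  0.02  ]
cup_a 0.64 [460. 188.] [0.6431 0.0922 0.02  ]
marker_mid 0.84 [324. 263.] [ 0.6293 -0.0224  0.169 ]
```

The cup measures about (0.637, -0.0225), which agrees with the earlier value. I'll lower the marker.

```bash
python3 -m crank '[0,0,0,-2,0,45,0, 0,0,0,0,0,45,0, 0,0,0,0,0,16,0, 0,0,0,0,0,0,0, 0,0,0,0,0,0,0]'
python3 - <<'E'
from h import *
a=eyes.snapshot("side");b=eyes.snapshot("top");cv2.imwrite("pics/p6.png",np.hstack([cv2.resize(a[140:260,250:400],None,fx=2.6,fy=2.6),cv2.resize(b[140:260,270:420],None,fx=2.6,fy=2.6)]))
E
```

```text
clock: 19.12
tool_pos: [0.6375, -0.0228, 0.0484]
orientation: [180.0, 0.2, 173.1]
force: [1.3, 0.1, -0.5]
opening: 0.0152
gripper_force: 30.0
```

View pics/p6.png

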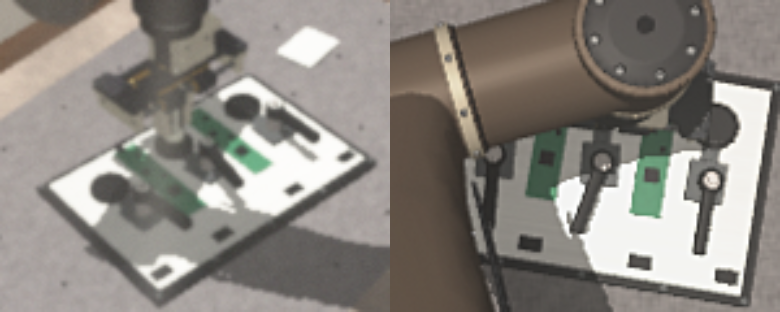

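The side view shows the marker directly over the middle cup at (172,155). I'll continue down.

```bash
python3 -m crank '[0,0,0,1.5,0,6,0, 0,0,0,0,0,6,0, 0,0,0,0,0,0,0, 0,0,0,0,0,0,0]'; python3 -m crank '[0,0,0,0,0,1,0, 0,0,0,0,0,1,0, 0,0,0,0,0,0,0]'
```

```text
clock: 19.73
tool_pos: [0.6347, -0.0226, 0.0345]
orientation: [-180.0, -0.0, 173.1]
force: [-0.6, 0.3, 0.8]
opening: 0.0153
gripper_force: 30.0
clock: 20.1
tool_pos: [0.6347, -0.0226, 0.0325]
orientation: [180.0, 0.0, 173.1]
force: [1.0, -0.1, -0.0]
opening: 0.0155
gripper_force: 30.0
```

```bash
python3 -m crank '[0,0,0,0,0,0.5,0, 0,0,0,0,0,0,0]'|grep -E "tool|force: \["; python3 -m crank '[0,0,0,0,0,0.5,0, 0,0,0,0,0,0,0]'|grep -E "tool|force: \["
```

```text
tool_pos: [0.6347, -0.0227, 0.0325]
force: [-1.5, 0.1, 4.6]
tool_pos: [0.6348, -0.0226, 0.0325]
force: [-3.4, 0.8, 9.5]
```

It is seated on the floor at exactly the expected height. I'll release and retreat.

```bash
python3 -m crank '[0,0,0,0,0,-0.5,0.5, 0,0,0,0,0,0,0.5, 0,0,0,0,0,0,0.5, 0,0,0,0,0,0,0.5, 0,0,0,0,0,0,0.5]'; python3 -m crank '[0,0,0,0,0,-20,0.5, 0,0,0,0,0,-50,0.5, 0,0,0,0,0,-60,0.5, 0,0,0,-40,0,-40,0.5, 0,0,0,0,0,0,0.5]'
python3 - <<'E'
from h import *
o=st()
a=eyes.snapshot("wrist");cv2.imwrite("pics/w7.png",a)
for n,z in dict(end_a=.056,cup_a=.02,marker_mid=.044,marker_foot=.02).items():
    for r in spotter.place_of("wrist",n)[:3]: print(n,round(r["p"],2),np.round(r["location"]),np.round(ray("wrist",r["location"],z),4))
E
```

```text
clock: 21.22
tool_pos: [0.6346, -0.0226, 0.0319]
orientation: [-180.0, -0.0, 173.1]
force: [-0.0, -0.5, 0.2]
opening: 0.0436
gripper_force: 0.0
clock: 21.85
tool_pos: [0.6781, -0.0276, 0.2062]
orientation: [179.9, 0.4, 173.1]
force: [-0.2, 0.3, -0.9]
opening: 0.0437
gripper_force: 0.0
{'clock': 21.85, 'tool_pos': [0.6781, -0.0276, 0.2062], 'orientation': [179.9151, 0.4237, 173.0556], 'force': [-0.2021, 0.3112, -0.9289], 'opening': 0.0437, 'gripper_force': 0.0}
end_a 0.21 [ 29. 169.] [ 0.6245 -0.2776  0.056 ]
cup_a 0.64 [443. 132.] [0.6389 0.0909 0.02  ]
cup_a 0.58 [323. 133.] [ 0.627 -0.021  0.02 ]
marker_mid 0.66 [324. 134.] [ 0.6257 -0.0201  0.044 ]
marker_foot 0.89 [321. 134.] [ 0.6271 -0.0235  0.02  ]
marker_foot 0.43 [322. 137.] [ 0.6294 -0.0224  0.02  ]
```

View pics/w7.png

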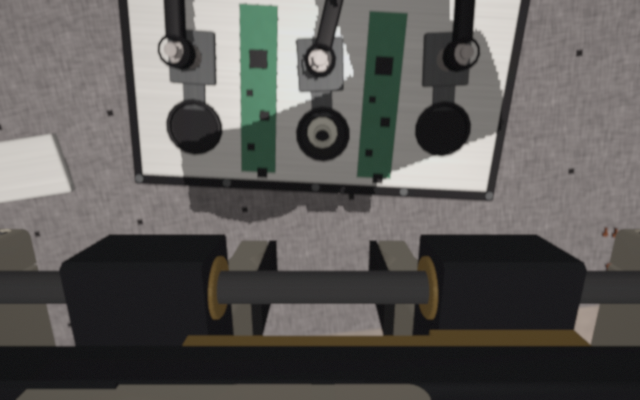

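The marker stands upright, foot centred at (322,131) inside the middle cup centred at (323,133). The middle lever is still swung aside and the robot is clear.

```bash
python3 -m crank '[0,0,0,0,0,0,0.5, 0,0,0,0,0,0,0.5, 0,0,0,0,0,0,0.5]'|head -2; python3 -c "
from plant import ctrl; print(ctrl.close_job())"
```

```text
clock: 22.48
tool_pos: [0.6742, -0.0274, 0.2019]
the job is handed in; nothing more can be done
None
```

The middle lever was the loose one: it turned at a steady 4 N or so and was swung about 17 mm aside, the marker stands upright in its cup, nothing else was touched (the other two levers were never pushed), and the job was handed in at 22.5 s; no verdict came back.

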